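# Hold the spindle lock in with the push key

## Task

Lift the blue-handled push key off its hook, put its shaft down the yellow guard tube of the spindle lock and press the red button inside 10 mm down, not to its bottom (the red ring on the shaft is then level with the rim of the tube). Finish while still gripping the upright key and holding the button there, so that a colleague can undo the collet nut, and leave the screw tin, the masking tape and the tape measure where they are.

Things in the scene. Friction and masses are not known exactly. Their poses are not given: they have to be found in the camera images.
- push_key: Loose push key, 160 mm long, 0.15 kg, hanging upright. Origin at the lower tip of the shaft, z up along the key to the handle; round, so its yaw has no meaning. From the tip: steel shaft 14 mm in diameter and 95 mm long, with a red painted ring from 27 to 33 mm above the tip; dark flange 38 mm in diameter, 95 to 100 mm; blue round handle 24 mm in diameter, 100 to 160 mm.
- key_grip (a point): Middle of the key's blue handle, on its axis, 130 mm above the tip: where to grip it from above.
- key_tip (a point): Centre of the lower end of the key's shaft (flat, 14 mm in diameter).
- key_hook: Fixed two-prong tool hook on a stand; origin on the bench under the key's place, z up. Base 90 x 80 x 8 mm; wooden post 14 x 36 mm at x +46 mm, 119 mm high. Two level steel prongs 8 mm thick, 18 mm apart, at y -13 and +13 mm, run from the post to -x, top at z 116 mm; their ends at x -34 mm turn up to z 130 mm.
- hook_seat (a point): Point midway between the prongs at the height of their tops, z 116 mm: the key's flange lies on the prongs here (up to 8 mm off along the prongs), its shaft hangs between them, tip at z 21 mm. To take the key off, lift it over 100 mm straight up, or over 20 mm up and then out over the turned-up ends, to the hook's -x.
- lock_box: Fixed grey spindle-lock box, origin on the bench under the axis of the guard tube, z up. Box 130 x 72 mm, x from -40 to +90 mm, 35 mm high; on it at the origin the upright yellow guard tube, 42 mm outside and 32 mm inside diameter, rim at z 80 mm; at x +58 mm a steel spindle nose with a collet nut, 77 mm high.
- tube_rim (a point): Centre of the guard tube's mouth, 80 mm above the bench.
- button_top (a point): Centre of the flat top of the red button in the guard tube, 27 mm in diameter. Out, it lies 20 mm below the rim (60 mm above the bench); it moves down with the button.
- lock_button (a joint): Travel of the spring-loaded button in m: 0 = fully out, grows as it is pressed down, 0.016 = bottomed. The spring takes about 3.5 N to start and 0.6 N per mm more, about 9.5 N at 10 mm; it pushes the button out again when let go.
- screw_tin: Loose open tin, 69 mm in diameter, 68 mm high; origin under its centre. To be left alone.
- masking_tape: Loose roll of masking tape lying flat, 91 mm in diameter, 24 mm high; origin under its centre. To be left alone.
- tape_measure: Loose yellow tape measure, 43 x 84 x 66 mm; origin under its centre. To be left alone.
- work_middle (a point): Fixed point on the bench between the hook and the lock box. Obstacles round the work: at the left a bench router, 482 mm high, x 0.39 to 0.65, y 0.43 to 0.79 m (an arm starting beside it should draw back towards its base before swinging over); at the back a shelf beam along y from x 0.627 m on, underside 0.53 m up; a vice 155 mm high at the front edge.
Mind the look-alikes: they are no part of the job. Leave any green look-alike of the key_hook alone.

How it is judged:
On the way:
1. the key is lifted up off the hook (z of key_tip in the frame of key_hook above 0.04 m and contact force between push_key and key_hook below 0.05 N and contact force between the fingers and push_key above 1 N), for 0.1 s.
At the end, for the whole second after the job is handed in: The button is held 7 to 13 mm down and still by the tip of the key (within 14 mm of the button's top centre, pressing with more than 3 N), the key is within 0.2 rad of upright, gripped by the fingers (over 2 N) and clear of the hook (value of joint lock_button between 0.007 and 0.013 m and velocity of joint lock_button between -0.005 and 0.005 m/s and distance between key_tip and button_top below 0.014 m and contact force between push_key and lock_box above 3 N and contact force between the fingers and push_key above 2 N and contact force between push_key and key_hook below 0.05 N and angle between push_key's own z axis and vertical below 0.2 rad); the arm keeps its last pose, push and grip.
It fails at once if the screw tin is moved by more than 30 mm (distance of screw_tin from where it was at the start of the episode above 0.03 m).
It fails at once if the masking tape is moved by more than 30 mm (distance of masking_tape from where it was at the start of the episode above 0.03 m).
It fails at once if the tape measure is moved by more than 30 mm (distance of tape_measure from where it was at the start of the episode above 0.03 m).
It also fails if it takes over 51 s, if anything falls off the work surface, if the arm or the gripper's body presses on something with over 40 N, if the wrist force passes 120 N, or if a joint passes its speed limit or range.

## Robot

A 6-joint arm with a two-finger parallel gripper is mounted at the origin on a cart in front of the work surface, level with it; the furniture and walls round the work are solid. World frame = base frame: x ahead of the robot, y to its left, z up, the work surface at z = 0. Lengths are in m, angles in rad, forces in N, time in s.
With the tool pointing down it reaches from about 0.4 to 0.925 m from the base axis. Payload 12.5 kg.
Tool frame: the origin (TCP) lies between the finger pads; the fingertips stand 17 mm ahead of it and the grasp point (between the pads) lies 2 mm behind it; z points along the fingers, y is the line along which they close (so a half turn about z gives the same grasp; the last joint's range is limited). The gripper opens to 95 mm and grips with 3 to 60 N. Pads are 20 mm wide; open, the fingers measure 119 mm over their backs; the gripper's body (75 mm by 180 mm) begins 59 mm behind the grasp point.
Start: joints at [-1.328, 0.491, 1.559, -0, 1.092, -0.106], TCP at [0.214, -0.587, 0.232] pointing down, gripper open.
Joint ranges: [-3.1, 3.1], [-0.84, 2.19], [0.05, 2.79], [-1.13, 4.28], [0.06, 2.93], [-2.69, 2.69]. Speed limits (rad/s): [2.22, 2.22, 2.79, 3.14, 3.14, 3.14].

## Interface

Orientations are given as a unit quaternion [w, x, y, z].
In Python, from bench import read_state, grab_frame, camera_info, finish_job gives the robot as it stands.
- The arm moves only by the tool apply_moves, never from a script. Its argument "moves" is a list of rows, each an object of numbers: "grip": the opening, from -1 (shut) to 1 (fully open); "dx", "dy", "dz": the shift along the tool's x, y, z in units of 30 mm (1.0 is 30 mm); "yaw": the turn about the tool's z in units of 8 degrees (1.0 is 8 degrees). In form: [{"grip": .., "dx": .., "dy": .., "dz": .., "yaw": ..}, ...]. A call has 1 to 20 rows; each row shifts and turns the commanded pose from where the row before left it, along the tool's axes as they then stand; what a row does not reach is not made up. A row lasts 1/8 s, in which the tool goes at most 62.5 mm and 10.7 degrees, less where a joint would pass 70% of its speed; a pose out of reach is approached as far as the arm can. A call is refused whole if a number of a shift passes 1 or a number of a turn 1, either way. A call with a gripper value outside its range is refused whole. The fingers move at their own pace and stop on an object; "grip_force" is the grip in N (left out, the last holds). Time passes only in rows, so rows that do not move let the fingers close. It gives the time, the measured TCP pose, the force, the opening and the grip force at its end, in the units of the state.
- read_state(): the state, without advancing time (a new reading comes with each control period).
- grab_frame(name): name is "side" or "top"; returns the picture (384x512x3 uint8, red, green, blue); there is no depth.
- camera_info(name): a dict with "camera_matrix" (3x3 intrinsics, pixels), "rvec" (rotation vector, rad) and "tvec" (3), from world to camera coordinates, as OpenCV has them. Camera axes: x right, y down, z forward; pixel columns grow to the right and rows downward; lengths in m; the calibration is good to about 2 mm. A picture is of the moment at which its call begins. camera_info takes no time and is no camera call.
- finish_job(): hands the job in; it is judged then, once.
The state is a dict: "time_s": time; "joint_pos": joint angles; "qvel": joint speeds; "joint_torque": joint torques, N m; "tcp_pos": TCP position; "tcp_rot": TCP orientation; "ft_force": force on the tool from outside, world axes, zero at the start; "wrist_torque": the same for the moment, N m; "width": finger opening in m; "grasp_force": force on a finger pad.
Only numpy, scipy, OpenCV 4.12 (cv2) and the standard library are available. Lean on these libraries where they do the work, as an engineer would, in place of code of your own. Each camera call takes 0.05 s, during which the arm holds its last target. There are 200 camera calls.

## Working session

There is one attempt and no reset: what is moved stays moved. The work goes in short steps, Python scripts to look and compute and a tool call to move; the robot and the scene stay as the last step left them, time stands still between calls to the robot, and variables do not carry over. Pictures are saved under pics/ and viewed, at most 10 in all, crops included, and the job is handed in when it is done.

Besides the shell and the picture viewer there is one more tool, called after "Emit:" by a JSON object that holds its "op" and its "data". apply_moves: Moves the arm, as the interface text tells. Its arguments: {"type":"object","properties":{"moves":{"type":"array","items":{"type":"object","properties":{"grip":{"type":"number"},"dx":{"type":"number"},"dy":{"type":"number"},"dz":{"type":"number"},"yaw":{"type":"number"}}}},"grip_force":{"type":"number"}},"required":["moves"]}

```bash
mkdir -p pics
python3 - <<'E'
from bench import *
import cv2,numpy as np
for n in("side","top"):
    f=grab_frame(n);cv2.imwrite(f"pics/{n}0.png",f[:,:,::-1])
    cv2.imwrite(f"pics/{n}0b.png",cv2.resize(f[:,:,::-1],(800,600),interpolation=cv2.INTER_CUBIC))
    c=camera_info(n);R=cv2.Rodrigues(np.array(c["rvec"]))[0];print(n,c,-R.T@np.array(c["tvec"]).ravel())
s=read_state();print({k:s[k] for k in("time_s","tcp_pos","tcp_rot","width","ft_force")})
E
```

```text
side {'camera_matrix': array([[390.46296631,   0.        , 258.28114397],
       [  0.        , 390.46296631, 186.44314182],
       [  0.        ,   0.        ,   1.        ]]), 'rvec': array([ 0.27458112, -2.70181615,  1.34160155]), 'tvec': array([0.44604304, 0.33855321, 1.04739225])} [0.2848815  0.70778758 0.91021013]
top {'camera_matrix': array([[461.08973907,   0.        , 256.70299826],
       [  0.        , 461.08973907, 187.34466297],
       [  0.        ,   0.        ,   1.        ]]), 'rvec': array([ 2.14467358, -2.2040933 ,  0.12160395]), 'tvec': array([-0.30619472,  0.51793215,  1.42081042])} [ 0.36349728 -0.30275773  1.46864518]
{'time_s': 0.1, 'tcp_pos': array([ 0.21358381, -0.58717254,  0.2311373 ]), 'tcp_rot': array([-4.79424176e-04,  9.84834471e-01,  1.73495920e-01, -3.60016295e-05]), 'width': 0.0950737877584937, 'ft_force': array([ 1.01377783,  0.50970277, -0.6433279 ])}
```

View pics/side0b.png

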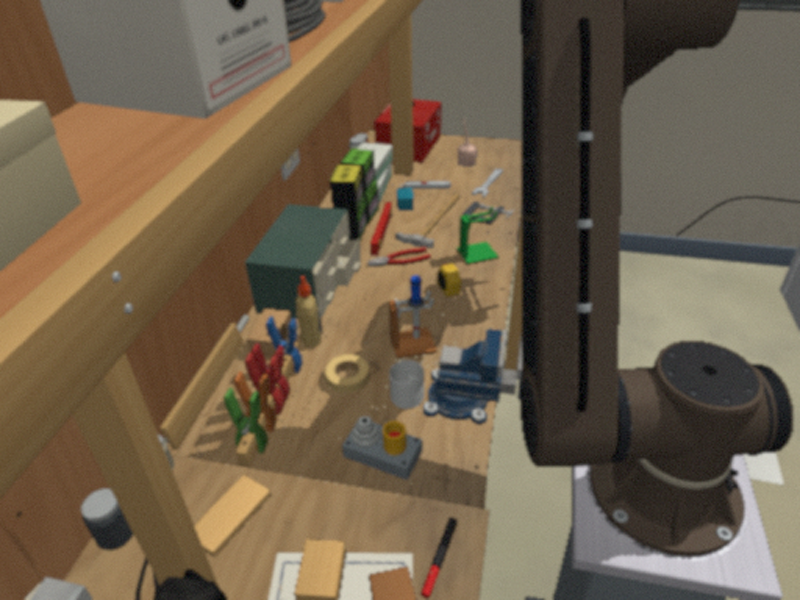

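View pics/top0b.png

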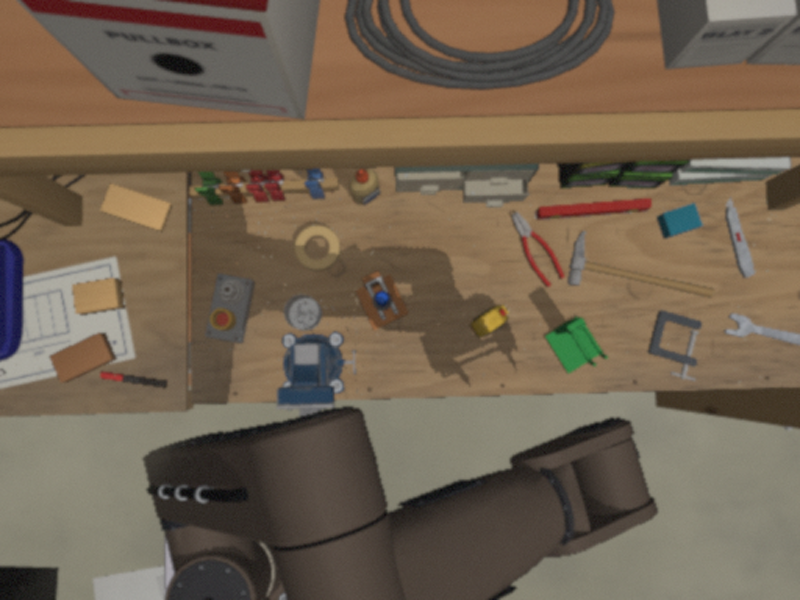

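The side view shows the blue key at (416,290) on the brown hook, with its post at (398,325), and the yellow tube at (395,435). In the top view they are at (381,298) and (222,320).

Possible mistakes, in top-view pixels: green hook (575,345), blue clamps (316,183), blue vice (312,365), yellow tape measure (490,320). I choose the brown hook with the blue-handled key, and will check it in a crop.

```bash
cat > h.py <<'E'
import cv2,numpy as np
from bench import *
def cam(n):
    c=camera_info(n);return c["camera_matrix"],np.array(c["rvec"]),np.array(c["tvec"])
def tri(ps,pt):
    P=[];u=[]
    for n,p in(("side",ps),("top",pt)):
        K,r,t=cam(n);P.append(np.c_[cv2.Rodrigues(r)[0],t.reshape(3,1)]);u.append(cv2.undistortPoints(np.array([[p]],float),K,None).reshape(2,1))
    X=cv2.triangulatePoints(P[0],P[1],u[0],u[1]);return (X[:3]/X[3]).ravel()
def proj(n,X):
    K,r,t=cam(n);return cv2.projectPoints(np.array(X,float).reshape(-1,1,3),r,t,K,None)[0].reshape(-1,2)
def atz(n,p,z):
    K,r,t=cam(n);R=cv2.Rodrigues(r)[0];d=R.T@np.linalg.inv(K)@np.array([p[0],p[1],1.]);c=-R.T@t.ravel();return c+d*(z-c[2])/d[2]
E
python3 - <<'E'
from h import *
a=cv2.imread("pics/side0.png")[165:310,205:305];b=cv2.imread("pics/top0.png")[145:245,125:275]
a=cv2.resize(a,(400,580),interpolation=cv2.INTER_CUBIC);b=cv2.resize(b,(390,260),interpolation=cv2.INTER_CUBIC)
o=np.zeros((580,800,3),np.uint8);o[:,:400]=a;o[:260,405:795]=b;
cv2.imwrite("pics/crop.png",o)
for n,bx in(("side",(255,170,285,215)),("top",(235,175,260,205))):
    h=cv2.cvtColor(cv2.imread(f"pics/{n}0.png"),cv2.COLOR_BGR2HSV);x0,y0,x1,y1=bx
    m=cv2.inRange(h,(105,140,60),(130,255,255))[y0:y1,x0:x1];q=np.argwhere(m)
    print(n,len(q),q.mean(0)[::-1]+[x0,y0],q.min(0)[::-1]+[x0,y0],q.max(0)[::-1]+[x0,y0])
for n,bx in(("side",(240,262,265,295)),("top",(130,190,155,216))):
    h=cv2.cvtColor(cv2.imread(f"pics/{n}0.png"),cv2.COLOR_BGR2HSV);x0,y0,x1,y1=bx
    for nm,lo,hi in(("yel",(16,150,80),(32,255,255)),("red",(0,150,60),(8,255,255))):
        q=np.argwhere(cv2.inRange(h,lo,hi)[y0:y1,x0:x1]);print(n,nm,len(q))
        if len(q):print(q.mean(0)[::-1]+[x0,y0],q.min(0)[::-1]+[x0,y0],q.max(0)[::-1]+[x0,y0])
E
```

```text
side 70 [265.58571429 185.37142857] [264 177] [268 193]
top 50 [244.26 190.38] [241 187] [248 194]
side yel 231
[251.91774892 279.65800866] [245 269] [259 290]
side red 9
[251.77777778 277.44444444] [250 277] [254 278]
top yel 7
[146.57142857 202.71428571] [146 200] [147 206]
top red 39
[141.94871795 203.58974359] [139 201] [145 207]
```

View pics/crop.png

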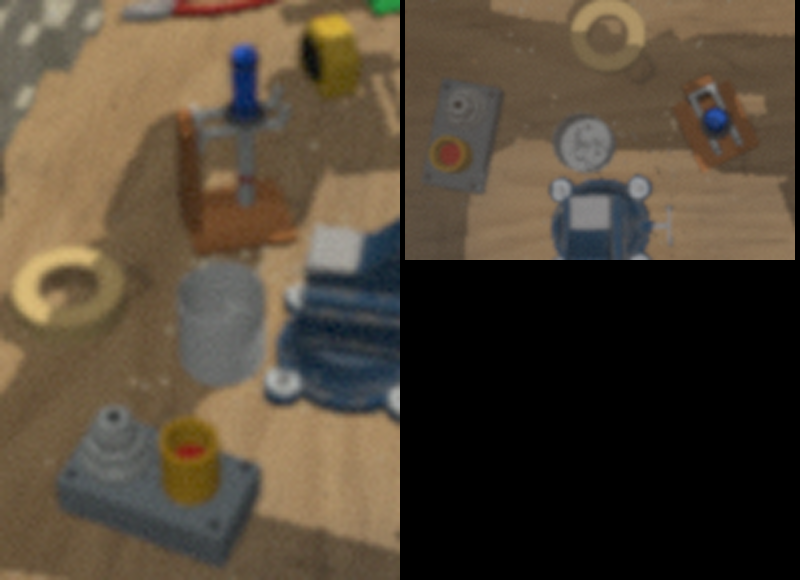

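The crop confirms it: the key, with its red ring, hangs on the brown hook (handle at side px (266,185)), the tube rim is at side px (252,274) and top px (142,204), and the hook's open end points to bottom right in the top view.

Run:
```python
from h import *
print("handle",tri((265.6,185.4),(244.3,190.4)),"hand z.175",atz("top",(244.3,190.4),.178),"side z.151",atz("side",(265.6,185.4),.151))
print("handle top tri",tri((265.7,178),(244.4,190.4)))
print("rim",tri((252.3,274.2),(141.9,204.2)),atz("top",(141.9,204.2),.08),atz("side",(252.3,274.2),.08), "button side",atz("side",(251.8,277.4),.06),"top",atz("top",(141.9,203.6),.06))
k=atz("top",(244.3,190.4),.178)
for z in(.021,.05,.116,.121,.151,.181):print(z,proj("side",[k[0],k[1],z]),proj("top",[k[0],k[1],z]))
# hook direction top: prong ends vs post
f=lambda u,v,z:atz("top",((u-405)/2.6+125,v/2.6+145),z)
print("post",f(704,95,.119),"tips",f(715,150,.13),f(739,143,.13))
print("tin",f(585,143,.068),"nut",f(460,103,.077),"measure top",atz("top",(490/1.5625,320/1.5625),.066))
from scipy.spatial.transform import Rotation as Ro
q=read_state()["tcp_rot"];print(Ro.from_quat(q[[1,2,3,0]]).as_matrix().round(3))
```

```text
handle [ 0.48960529 -0.28282908  0.15007231] hand z.175 [ 0.48645949 -0.28331414  0.178     ] side z.151 [ 0.48984774 -0.28161733  0.151     ]
handle top tri [ 0.48796124 -0.28339476  0.17930633]
rim [0.46390176 0.02726691 0.08062133] [0.46238863 0.02716398 0.08      ] [0.46561509 0.02684379 0.08      ] button side [0.46880415 0.02173255 0.06      ] top [0.46564776 0.03191071 0.06      ]
0.021 [[266.99735647 215.44037833]] [[245.16994845 195.1058774 ]]
0.05 [[266.94025452 209.00568437]] [[245.02363225 194.31439825]]
0.116 [[266.80451099 193.70904335]] [[244.66745885 192.38772274]]
0.121 [[266.79388432 192.5115471 ]] [[244.63906721 192.23414169]]
0.151 [[266.72906074 185.20671954]] [[244.46423397 191.28840314]]
0.181 [[266.66235661 177.68997776]] [[244.28133062 190.29901033]]
post [ 0.51862695 -0.27042633  0.119     ] tips [ 0.45514716 -0.28148949  0.13      ] [ 0.46226359 -0.30853195  0.13      ]
tin [ 0.47172039 -0.12874265  0.068     ] nut [0.52167341 0.01486553 0.077     ] measure top [ 0.44734751 -0.49173698  0.066     ]
[[ 0.94   0.342 -0.   ]
 [ 0.342 -0.94   0.001]
 [ 0.    -0.001 -1.   ]]
```

Emit:
{"op": "apply_moves", "data": {"moves": [{"grip": 1, "dz": -0.5}, {"grip": 1, "dx": 0.86, "dy": -0.46, "dz": -0.5}, {"grip": 1, "dx": 0.86, "dy": -0.46}, {"grip": 1, "dx": 0.86, "dy": -0.46}, {"grip": 1, "dx": 0.86, "dy": -0.46}, {"grip": 1, "dx": 0.86, "dy": -0.46}, {"grip": 1, "dx": 0.86, "dy": -0.46}, {"grip": 1, "dx": 0.86, "dy": -0.46}, {"grip": 1, "dx": 0.86, "dy": -0.46}, {"grip": 1, "dx": 0.86, "dy": -0.46}, {"grip": 1, "dx": 0.86, "dy": -0.46}, {"grip": 1, "dx": 0.86, "dy": -0.46}, {"grip": 1, "dx": 0.86, "dy": -0.46}, {"grip": 1, "dx": 0.86, "dy": -0.46}, {"grip": 1, "dx": 0.86, "dy": -0.46}, {"grip": 1}, {"grip": 1}, {"grip": 1}], "grip_force": 30}}

```text
invalid input at $.moves[0]: expected keys grip, dx, dy, dz, yaw
```

Emit:
{"op": "apply_moves", "data": {"moves": [{"grip": 1, "dx": 0, "dy": 0, "dz": -0.5, "yaw": 0}, {"grip": 1, "dx": 0.86, "dy": -0.46, "dz": -0.5, "yaw": 0}, {"grip": 1, "dx": 0.86, "dy": -0.46, "dz": 0, "yaw": 0}, {"grip": 1, "dx": 0.86, "dy": -0.46, "dz": 0, "yaw": 0}, {"grip": 1, "dx": 0.86, "dy": -0.46, "dz": 0, "yaw": 0}, {"grip": 1, "dx": 0.86, "dy": -0.46, "dz": 0, "yaw": 0}, {"grip": 1, "dx": 0.86, "dy": -0.46, "dz": 0, "yaw": 0}, {"grip": 1, "dx": 0.86, "dy": -0.46, "dz": 0, "yaw": 0}, {"grip": 1, "dx": 0.86, "dy": -0.46, "dz": 0, "yaw": 0}, {"grip": 1, "dx": 0.86, "dy": -0.46, "dz": 0, "yaw": 0}, {"grip": 1, "dx": 0.86, "dy": -0.46, "dz": 0, "yaw": 0}, {"grip": 1, "dx": 0.86, "dy": -0.46, "dz": 0, "yaw": 0}, {"grip": 1, "dx": 0.86, "dy": -0.46, "dz": 0, "yaw": 0}, {"grip": 1, "dx": 0.86, "dy": -0.46, "dz": 0, "yaw": 0}, {"grip": 1, "dx": 0.86, "dy": -0.46, "dz": 0, "yaw": 0}, {"grip": 1, "dx": 0, "dy": 0, "dz": 0, "yaw": 0}, {"grip": 1, "dx": 0, "dy": 0, "dz": 0, "yaw": 0}], "grip_force": 30}}

```text
time_s: 2.22
tcp_pos: [0.4868, -0.2827, 0.2621]
tcp_rot: [0.0, 0.985, 0.174, 0.0]
ft_force: [-0.6, 0.2, 0.1]
width: 0.0952
grasp_force: 0.0
```

Emit:
{"op": "apply_moves", "data": {"moves": [{"grip": 1, "dx": 0.05, "dy": 0, "dz": 0.7, "yaw": 0}, {"grip": 1, "dx": 0, "dy": 0, "dz": 0.7, "yaw": 0}, {"grip": 1, "dx": 0, "dy": 0, "dz": 0.7, "yaw": 0}, {"grip": 1, "dx": 0, "dy": 0, "dz": 0.6, "yaw": 0}, {"grip": 1, "dx": 0, "dy": 0, "dz": 0.6, "yaw": 0}, {"grip": 1, "dx": 0, "dy": 0, "dz": 0.4, "yaw": 0}, {"grip": 1, "dx": 0, "dy": 0, "dz": 0, "yaw": 0}, {"grip": 1, "dx": 0, "dy": 0, "dz": 0, "yaw": 0}]}}

```text
time_s: 3.22
tcp_pos: [0.4886, -0.2822, 0.1512]
tcp_rot: [0.0, 0.985, 0.173, 0.0]
ft_force: [0.5, -0.1, 0.1]
width: 0.0951
grasp_force: 0.0
```

Run:
```python
from h import *
f=grab_frame("side")[:,:,::-1][140:240,210:330];g=grab_frame("top")[:,:,::-1][150:230,190:290]
o=np.zeros((330,800,3),np.uint8);o[:330,:396]=cv2.resize(f,(396,330),interpolation=cv2.INTER_CUBIC);o[:317,400:796]=cv2.resize(g,(396,317),interpolation=cv2.INTER_CUBIC)
cv2.imwrite("pics/pre.png",o)
```

```text
(no output)
```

View pics/pre.png

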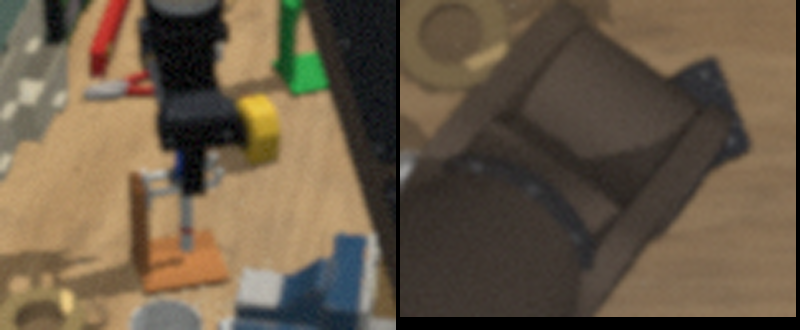

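The picture shows the near finger in front of the handle at crop px (192,170), with the shaft hanging straight below it at (187,220). The fingers straddle the handle, so I close gently.

Emit:
{"op": "apply_moves", "data": {"moves": [{"grip": 0, "dx": 0, "dy": 0, "dz": 0, "yaw": 0}, {"grip": -0.4, "dx": 0, "dy": 0, "dz": 0, "yaw": 0}, {"grip": -0.6, "dx": 0, "dy": 0, "dz": 0, "yaw": 0}, {"grip": -0.8, "dx": 0, "dy": 0, "dz": 0, "yaw": 0}, {"grip": -1, "dx": 0, "dy": 0, "dz": 0, "yaw": 0}, {"grip": -1, "dx": 0, "dy": 0, "dz": 0, "yaw": 0}, {"grip": -1, "dx": 0, "dy": 0, "dz": 0, "yaw": 0}, {"grip": -1, "dx": 0, "dy": 0, "dz": 0, "yaw": 0}], "grip_force": 10}}

```text
time_s: 4.32
tcp_pos: [0.4887, -0.2821, 0.1507]
tcp_rot: [0.0, 0.985, 0.174, 0.0]
ft_force: [0.6, -2.0, -0.8]
width: 0.0234
grasp_force: 10.0
```

Emit:
{"op": "apply_moves", "data": {"moves": [{"grip": -1, "dx": 0, "dy": 0, "dz": -0.2, "yaw": 0}, {"grip": -1, "dx": 0, "dy": 0, "dz": -0.2, "yaw": 0}, {"grip": -1, "dx": 0, "dy": 0, "dz": 0, "yaw": 0}, {"grip": -1, "dx": 0, "dy": 0, "dz": 0, "yaw": 0}], "grip_force": 40}}

```text
time_s: 4.82
tcp_pos: [0.4887, -0.282, 0.163]
tcp_rot: [0.0, 0.985, 0.174, 0.0]
ft_force: [0.7, -1.9, 1.2]
width: 0.0234
grasp_force: 40.0
```

Emit:
{"op": "apply_moves", "data": {"moves": [{"grip": -1, "dx": 0, "dy": 0, "dz": -0.4, "yaw": 0}, {"grip": -1, "dx": 0, "dy": 0, "dz": -0.6, "yaw": 0}, {"grip": -1, "dx": 0, "dy": 0, "dz": -0.6, "yaw": 0}, {"grip": -1, "dx": 0, "dy": 0, "dz": -0.6, "yaw": 0}, {"grip": -1, "dx": 0, "dy": 0, "dz": -0.6, "yaw": 0}, {"grip": -1, "dx": 0, "dy": 0, "dz": -0.6, "yaw": 0}, {"grip": -1, "dx": 0, "dy": 0, "dz": -0.6, "yaw": 0}, {"grip": -1, "dx": 0, "dy": 0, "dz": -0.6, "yaw": 0}, {"grip": -1, "dx": 0, "dy": 0, "dz": -0.4, "yaw": 0}, {"grip": -1, "dx": 0, "dy": 0, "dz": 0, "yaw": 0}, {"grip": -1, "dx": 0, "dy": 0, "dz": 0, "yaw": 0}]}}

```text
time_s: 6.2
tcp_pos: [0.4882, -0.2816, 0.3119]
tcp_rot: [-0.0, 0.985, 0.174, -0.0]
ft_force: [0.1, -0.5, -1.8]
width: 0.0234
grasp_force: 40.0
```

Run:
```python
from h import *
s=read_state();print(s["tcp_pos"],s["width"],s["ft_force"],s["wrist_torque"])
t=s["tcp_pos"];f=grab_frame("side");cv2.imwrite("pics/lift_raw.png",f[:,:,::-1])
for z in(-.13,-.1,-.03,0):print(z,proj("side",[t[0],t[1],t[2]+z]))
p=proj("side",t)[0].astype(int);print(p)
x0,y0=p[0]-50,p[1]-50;c=f[y0:y0+120,x0:x0+100,::-1];print(x0,y0)
cv2.imwrite("pics/lift.png",cv2.resize(c,(500,600),interpolation=cv2.INTER_CUBIC))
```

```text
[ 0.48821495 -0.28156933  0.31189907] 0.023439328752987897 [ 0.14627246 -0.53015949 -1.76497329] [-0.03788562 -0.01199041 -0.00556444]
-0.13 [[266.01367437 177.71677561]]
-0.1 [[265.93535812 169.96917802]]
-0.03 [[265.74332347 150.97175223]]
0 [[265.656771   142.40936964]]
[265 142]
215 92
```

View pics/lift.png

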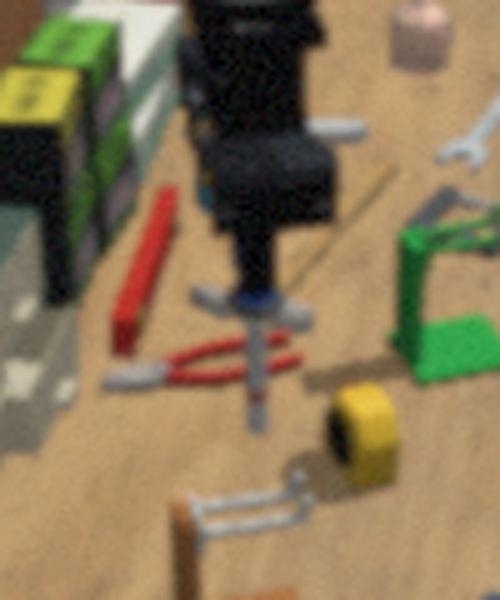

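The key hangs upright in the fingers, with the tip at crop px (258,432), close to the predicted (255,429). It is clear of the hook, whose prongs are at (250,510). Next I swing over to the tube.

Emit:
{"op": "apply_moves", "data": {"moves": [{"grip": -1, "dx": 0.1, "dy": -0.35, "dz": 0, "yaw": 0}, {"grip": -1, "dx": 0.2, "dy": -0.71, "dz": 0, "yaw": 0}, {"grip": -1, "dx": 0.2, "dy": -0.71, "dz": 0, "yaw": 0}, {"grip": -1, "dx": 0.2, "dy": -0.71, "dz": 0, "yaw": 0}, {"grip": -1, "dx": 0.2, "dy": -0.71, "dz": 0, "yaw": 0}, {"grip": -1, "dx": 0.2, "dy": -0.71, "dz": 0, "yaw": 0}, {"grip": -1, "dx": 0.2, "dy": -0.71, "dz": 0, "yaw": 0}, {"grip": -1, "dx": 0.2, "dy": -0.71, "dz": 0, "yaw": 0}, {"grip": -1, "dx": 0.2, "dy": -0.71, "dz": 0, "yaw": 0}, {"grip": -1, "dx": 0.2, "dy": -0.71, "dz": 0, "yaw": 0}, {"grip": -1, "dx": 0.2, "dy": -0.71, "dz": 0, "yaw": 0}, {"grip": -1, "dx": 0.2, "dy": -0.71, "dz": 0, "yaw": 0}, {"grip": -1, "dx": 0.2, "dy": -0.71, "dz": 0, "yaw": 0}, {"grip": -1, "dx": 0.2, "dy": -0.71, "dz": 0, "yaw": 0}, {"grip": -1, "dx": 0.1, "dy": -0.35, "dz": 0, "yaw": 0}, {"grip": -1, "dx": 0, "dy": 0, "dz": 0, "yaw": 0}, {"grip": -1, "dx": 0, "dy": 0, "dz": 0, "yaw": 0}]}}

```text
time_s: 8.38
tcp_pos: [0.4657, 0.0265, 0.3126]
tcp_rot: [0.0, 0.985, 0.173, 0.0]
ft_force: [0.2, -0.4, -1.4]
width: 0.0237
grasp_force: 40.0
```

Emit:
{"op": "apply_moves", "data": {"moves": [{"grip": -1, "dx": -0.05, "dy": 0, "dz": 0.4, "yaw": 0}, {"grip": -1, "dx": 0, "dy": 0, "dz": 0.6, "yaw": 0}, {"grip": -1, "dx": 0, "dy": 0, "dz": 0.6, "yaw": 0}, {"grip": -1, "dx": 0, "dy": 0, "dz": 0.6, "yaw": 0}, {"grip": -1, "dx": 0, "dy": 0, "dz": 0.5, "yaw": 0}, {"grip": -1, "dx": 0, "dy": 0, "dz": 0.3, "yaw": 0}, {"grip": -1, "dx": 0, "dy": 0, "dz": 0, "yaw": 0}, {"grip": -1, "dx": 0, "dy": 0, "dz": 0, "yaw": 0}]}}

```text
time_s: 9.38
tcp_pos: [0.4644, 0.0262, 0.2229]
tcp_rot: [0.0, 0.985, 0.173, 0.0]
ft_force: [1.9, 1.3, -0.2]
width: 0.0236
grasp_force: 40.0
```

Run:
```python
from h import *
s=read_state();t=s["tcp_pos"];print(t,s["ft_force"])
print("tip",proj("side",[t[0],t[1],t[2]-.1297]),"rim pts",proj("side",[.464,.027,.08]))
f=grab_frame("side")[:,:,::-1];cv2.imwrite("pics/over.png",cv2.resize(f[210:310,200:300],(600,600),interpolation=cv2.INTER_CUBIC))
```

```text
[0.46437755 0.02618042 0.22294717] [ 1.90483826  1.32176867 -0.23461921]
tip [[252.65726028 270.83218889]] rim pts [[252.8659897  274.33432698]]
```

View pics/over.png

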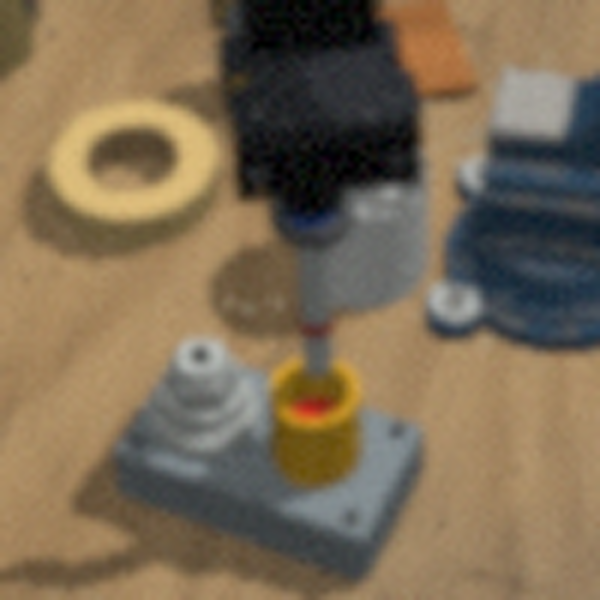

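The tip hovers at the tube mouth (crop px (318,375)), centred over the rim (316,393), with the red button visible below it. I lower the key to just above the button.

Emit:
{"op": "apply_moves", "data": {"moves": [{"grip": -1, "dx": 0, "dy": 0, "dz": 0.3, "yaw": 0}, {"grip": -1, "dx": 0, "dy": 0, "dz": 0.3, "yaw": 0}, {"grip": -1, "dx": 0, "dy": 0, "dz": 0.2, "yaw": 0}, {"grip": -1, "dx": 0, "dy": 0, "dz": 0.1, "yaw": 0}, {"grip": -1, "dx": 0, "dy": 0, "dz": 0, "yaw": 0}, {"grip": -1, "dx": 0, "dy": 0, "dz": 0, "yaw": 0}, {"grip": -1, "dx": 0, "dy": 0, "dz": 0, "yaw": 0}, {"grip": -1, "dx": 0, "dy": 0, "dz": 0, "yaw": 0}], "grip_force": 50}}

```text
time_s: 10.42
tcp_pos: [0.4642, 0.0263, 0.1957]
tcp_rot: [0.0, 0.985, 0.174, 0.0]
ft_force: [-0.1, -0.2, -1.2]
width: 0.0234
grasp_force: 50.0
```

Emit:
{"op": "apply_moves", "data": {"moves": [{"grip": -1, "dx": 0, "dy": 0, "dz": 0.1, "yaw": 0}, {"grip": -1, "dx": 0, "dy": 0, "dz": 0.1, "yaw": 0}, {"grip": -1, "dx": 0, "dy": 0, "dz": 0, "yaw": 0}, {"grip": -1, "dx": 0, "dy": 0, "dz": 0, "yaw": 0}, {"grip": -1, "dx": 0, "dy": 0, "dz": 0, "yaw": 0}]}}

```text
time_s: 11.05
tcp_pos: [0.4642, 0.0263, 0.1897]
tcp_rot: [0.0, 0.985, 0.174, 0.0]
ft_force: [-0.4, -0.4, 1.6]
width: 0.0229
grasp_force: 50.0
```

Emit:
{"op": "apply_moves", "data": {"moves": [{"grip": -1, "dx": 0, "dy": 0, "dz": 0.1, "yaw": 0}, {"grip": -1, "dx": 0, "dy": 0, "dz": 0.1, "yaw": 0}, {"grip": -1, "dx": 0, "dy": 0, "dz": 0, "yaw": 0}, {"grip": -1, "dx": 0, "dy": 0, "dz": 0, "yaw": 0}, {"grip": -1, "dx": 0, "dy": 0, "dz": 0, "yaw": 0}]}}

```text
time_s: 11.68
tcp_pos: [0.4643, 0.0263, 0.1837]
tcp_rot: [0.0, 0.985, 0.174, 0.0]
ft_force: [-1.4, -0.2, 5.2]
width: 0.0236
grasp_force: 50.0
```

Emit:
{"op": "apply_moves", "data": {"moves": [{"grip": -1, "dx": 0, "dy": 0, "dz": 0.1, "yaw": 0}, {"grip": -1, "dx": 0, "dy": 0, "dz": 0.05, "yaw": 0}, {"grip": -1, "dx": 0, "dy": 0, "dz": 0, "yaw": 0}, {"grip": -1, "dx": 0, "dy": 0, "dz": 0, "yaw": 0}, {"grip": -1, "dx": 0, "dy": 0, "dz": 0, "yaw": 0}, {"grip": -1, "dx": 0, "dy": 0, "dz": 0, "yaw": 0}]}}

```text
time_s: 12.42
tcp_pos: [0.4644, 0.0263, 0.1794]
tcp_rot: [0.0, 0.985, 0.174, 0.0]
ft_force: [-1.2, 0.6, 7.1]
width: 0.0233
grasp_force: 50.0
```

Run:
```python
from h import *
for i in range(4):
    f=grab_frame("side")[:,:,::-1];s=read_state();print(s["time_s"],s["tcp_pos"],s["ft_force"],s["wrist_torque"],s["grasp_force"])
cv2.imwrite("pics/press.png",cv2.resize(f[220:310,205:295],(600,600),interpolation=cv2.INTER_CUBIC))
```

```text
12.475 [0.46438363 0.02630718 0.17939757] [-0.56837979  0.33152233  8.0880904 ] [ 0.078905    0.3503707  -0.01183331] 49.993512550281594
12.525 [0.4643625  0.02630541 0.17939345] [-0.53921965  0.34455352  7.84531009] [0.01230212 0.3639073  0.00140278] 49.993668508250266
12.575 [0.46435005 0.02630192 0.1793979 ] [-0.6681751   0.86632471  8.33836749] [0.05579171 0.34480906 0.01999975] 49.993634277780075
12.625 [0.46436385 0.02629699 0.17940217] [-1.0039714   1.19381007  8.17362982] [ 0.01898286  0.33480767 -0.03479292] 49.993606935531716
```

View pics/press.png

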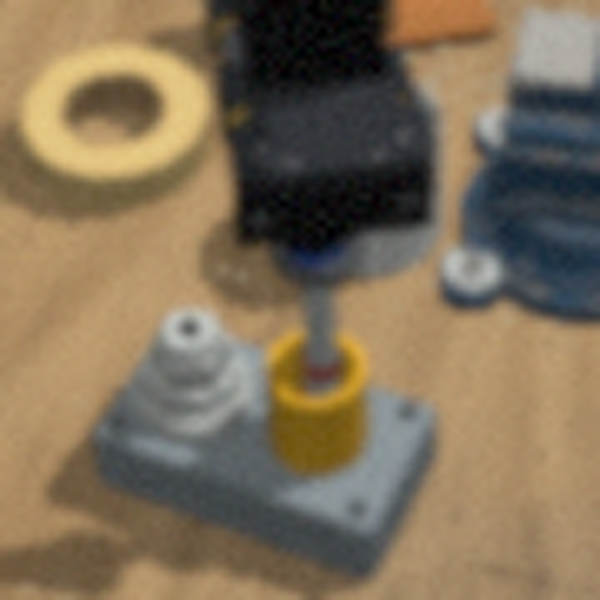

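The red ring (crop px (322,372)) is level with the rim centre (318,368). The spring force is about 9.5 N, which matches 10 mm of travel, and the key is upright and steady.

```bash
python3 -c "
from bench import *
print(finish_job())"
```

```text
the job is handed in; nothing more can be done
None
```

I handed the job in with the upright key still gripped and holding the button about 10 mm down (about 9.5 N, red ring level with the rim); the tin, masking tape and tape measure were not touched, and the verdict was not reported back.

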